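Run a leak test on a casting

TASK

Run the leak test on the casting that sits on the bench tester: switch the tester on by pressing down the raised half of its rocker, then push the square key fully in so that it stays in, and then press the large round button fully down and finish while still holding it down. Leave the small round button unpressed, and do not lift or shift the casting or any of the things standing on or beside the tester.

Things in the scene. Friction and masses are not known exactly. Their poses are not given: they have to be found in the camera images.
- tester: Fixed grey bench tester with aluminium top, 260 (x) x 340 (y) x 60 mm high. Origin: centre of its underside; x points from the row of controls to the casting, y along the row, z up; yaw within 25 degrees. Four controls turn with it: one row on its top at x about -72 mm, 80 mm apart (y about -120, -40, 40, 120, each up to 4 mm off), in any order. A round dial at x 80, y 135 mm is not worked.
- rocker_base: Fixed grey frame of the rocker switch, 76 x 44 x 8 mm, origin at the centre of its underside on the tester's top, axes as the tester's. The black paddle in it is 64 mm long (x), 32 mm wide, 12 mm thick and pivots about y, 18 mm above this origin. At the start its far half (+x, towards the casting) is raised.
- rocker_high (a point): Point on the top face of the rocker paddle's far (+x) half, 24 mm from its pivot and 8 mm from its far end: the place to press straight down. It moves with the paddle: at the start up to 29 mm above the tester's top, when switched over 19 mm above it.
- rocker (a joint): Rocker angle in rad: near 0 (up to 0.05) at the start, far half up (off); grows as the far half is pressed down; 0.44 is fully over (on). It has no spring and stays where it is left; pressing 24 mm from the pivot takes about 2 N, up to 4 N if the contact is nearer the pivot.
- latch_base: Fixed grey square frame, 42 x 42 x 6 mm, of the square latching key; origin at the centre of its underside on the tester's top.
- latch_top (a point): Centre of the top face of the square black key, 30 x 30 mm. It stands 20 mm above the tester's top when out and 12 mm when fully in; it moves with the key.
- latch (a joint): How far the square key is pushed in, in m: 0 to 0.0015 at the start, 0.008 fully in. Pushing takes about 3 N; it stays in when let go.
- start_base: Large round button (the body and the cap it carries): fixed grey round housing 44 mm across and 8 mm high, origin at the centre of its underside on the tester's top; on a stem above it the black mushroom cap, 44 mm across.
- start_top (a point): Centre of the top face of the large round cap, 26 mm above the tester's top when up and 18 mm when fully down; it moves with the cap.
- start (a joint): How far the large round button is pressed, in m: 0 up, 0.008 fully down. Its spring takes 4 N fully down and pushes it back up when let go.
- small (a joint): How far the small round button is pressed, in m (0 up, 0.008 down, spring 4 N fully down). It must stay up.
- small_top (a point): Centre of the top face of the small round button's black cap, 18 mm across, 20 mm above the tester's top, in a housing 30 mm across.
- casting: The casting under test: loose black finned housing with an aluminium flange, lying flange-down on the rubber seal of the tester, 92 (x) x 164 (y) x 62 mm high, about 0.7 kg. Origin at the centre of its underside, 64 mm above the bench (its top 126 mm above the bench). Its near side is at least 80 mm beyond the row of controls.
- plug: Loose brass plug standing on the tester's top beside the casting, 34 mm across its head, 32 mm high; origin at its underside.
- can: Loose spray can standing on the bench to the left (+y) of the tester, 54 mm across, 150 mm high; origin at its underside.
- carton: Loose open white box on the bench to the right (-y) of the tester, 100 x 120 x 60 mm high; origin at its underside.

How it is judged:
By the outcome, as a careful person would: the job done as asked, in the order asked, and still so for the second after the job is handed in, while the arm keeps its last pose, push and grip.
It also fails if it takes over 42 s, if anything falls off the work surface, if the arm or the gripper's body presses on something with over 40 N, if the wrist force passes 120 N, or if a joint passes its speed limit or range.

ROBOT

A 6-joint arm with a two-finger parallel gripper is mounted at the origin on the work surface. World frame = base frame: x ahead of the robot, y to its left, z up, the work surface at z = 0. Lengths are in m, angles in rad, forces in N, time in s.
With the tool pointing down it reaches from about 0.3 to 0.825 m from the base axis. Payload 5.4 kg.
Tool frame: the origin (TCP) lies at the very end of the fingers, on their centre line; the grasp point (between the pads) lies 19 mm behind it; z points along the fingers, y is the line along which they close (so a half turn about z gives the same grasp; the last joint's range is limited). The gripper opens to 92 mm and grips with 3 to 60 N. Pads are 20 mm wide; open, the fingers measure 128 mm over their backs; the gripper's body (75 mm by 189 mm) begins 69 mm behind the grasp point.
Start: joints at [1.019, 0.158, 1.597, -0, 1.386, -0.21], TCP at [0.193, 0.542, 0.179] pointing down, gripper open.
Joint ranges: [-2.91, 2.91], [-0.94, 2.29], [0.18, 2.7], [-1.29, 4.43], [0.17, 2.64], [-3, 3]. Speed limits (rad/s): [2.57, 2.57, 3.14, 3.14, 3.14, 3.14].

INTERFACE

Orientations are given as a rotation vector (axis times angle).
In Python, from workcell import bot gives the robot as it stands. Calls block until the motion is done:
- bot.goto(position, orientation): joint-space move of the TCP to a pose.
- bot.line_to(position, rot=None, max_speed=0.15): straight line of the TCP; rot=None keeps the orientation; max_speed is the mean speed in m/s.
- bot.set_joints(angles): joint-space move.
- bot.set_gripper(opening, newtons=None): opening from 0.0 (shut) to 1.0 (fully open); newtons is the grip in N (None keeps the last); returns when the fingers have stopped.
- bot.hold(seconds).
- bot.inverse_kinematics(position, orientation): joint angles nearest the present ones, or None.
- bot.read_camera(name): name is "side" or "top"; returns a dict with "pixels" (384x512x3 uint8, blue, green, red), "fx", "fy", "cx", "cy" (pixels), "k1" (the pictures are not rectified: a ray, as slopes to the right and down, at radius r is drawn at 1 + k1 r^2 times it, then the intrinsics apply), "R" (3x3) and "t" (3): a world point X has camera coordinates R X + t. Camera axes: x right, y down, z forward; pixel columns grow to the right and rows downward; lengths in m; the calibration is good to about 2 mm. A picture is of the moment at which its call begins. There is no depth.
A pose or a line that the arm cannot do raises bot.MotionError and nothing moves.
- bot.job_done(): hands the job in; it is judged then, once.
Readings, each from a call of its own:
- bot.current_clock(): time.
- bot.current_joints(): joint angles.
- bot.current_joint_vel(): joint speeds.
- bot.current_effort(): joint torques, N m.
- bot.current_ee_pos(): TCP position.
- bot.current_tool_rot(): TCP orientation.
- bot.current_contact_force(): force on the tool from outside, world axes, zero at the start.
- bot.current_ft_torque(): the same for the moment, N m.
- bot.current_opening(): opening from 0.0 (shut) to 1.0 (fully open).
- bot.current_grip_force(): force on a finger pad.
Only numpy, scipy, OpenCV 4.12 (cv2) and the standard library are available. Lean on these libraries where they do the work, as an engineer would, in place of code of your own. Each camera call takes 0.05 s, during which the arm holds its last target. There are 200 camera calls.

## Working session

There is one attempt and no reset: what is moved stays moved. The work goes in short steps, each a Python script; the robot and the scene stay as the last script left them, time stands still between calls to the robot, and variables do not carry over. Pictures are saved under pics/ and viewed, at most 10 in all, crops included, and the job is handed in when it is done.

```bash
mkdir -p pics
python3 - <<'E'
from workcell import bot
import cv2,pickle
for n in("top","side"):
    c=bot.read_camera(n);pickle.dump(c,open(n+".pkl","wb"))
    cv2.imwrite(f"pics/{n}0.png",cv2.resize(c["pixels"],(800,600),interpolation=cv2.INTER_CUBIC))
    print(n,c["fx"],c["k1"],c["R"],c["t"])
print(bot.current_clock(),bot.current_tool_rot())
E
```

```text
top 437.9271259895366 -0.05580479390973963 [[-0.01730222 -0.99961812  0.02154663]
 [-0.99107748  0.01429799 -0.13251792]
 [ 0.13215924 -0.02364723 -0.99094639]] [0.02905115 0.60602681 0.95650062]
side 471.86077090377864 -0.05287963605611933 [[ 0.99313837 -0.11643938 -0.01086493]
 [-0.0865517  -0.66936887 -0.73787134]
 [ 0.07864464  0.73374872 -0.67485394]] [-0.57852523  0.13784522  1.10873533]
0.1 [-5.34195476e-01 -3.09520455e+00  2.44121438e-03]
```

View pics/top0.png

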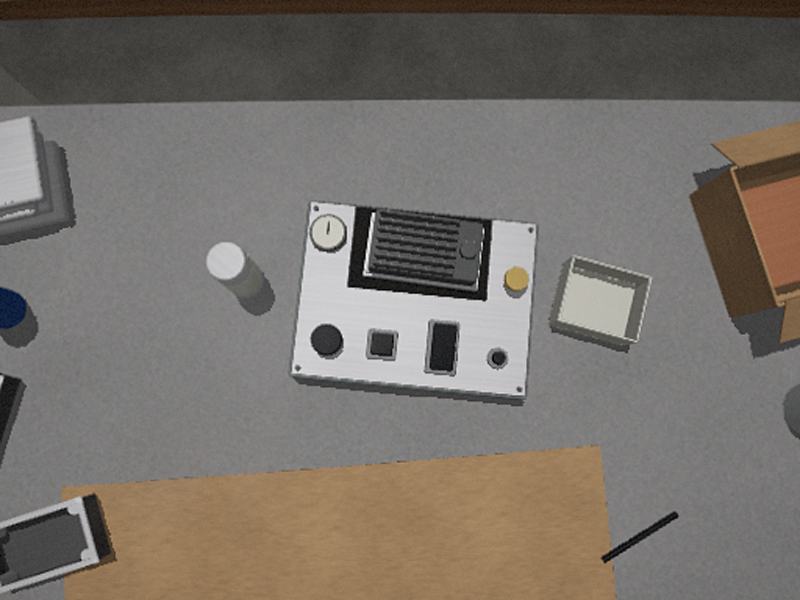

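View pics/side0.png

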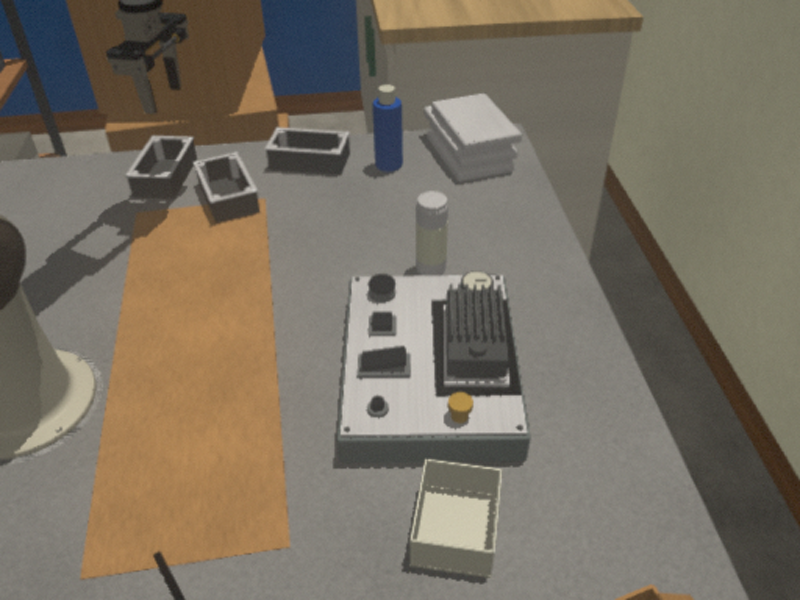

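The top view shows the tester with corners near (308,202), (537,222), (525,398) and (292,375). From +y to −y the row runs large button (326,340), key (382,344), rocker (443,347), small button (497,357). The side view shows the same order. I'll enlarge both to get exact positions.

Run:
```python
import pickle,cv2
for n,(x,y,w,h,s) in dict(top=(180,120,170,140,4),side=(210,165,135,130,4)).items():
    p=pickle.load(open(n+".pkl","rb"))["pixels"][y:y+h,x:x+w]
    cv2.imwrite(f"pics/{n}1.png",cv2.resize(p,None,fx=s,fy=s,interpolation=cv2.INTER_CUBIC))
```

```text
(no output)
```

View pics/top1.png

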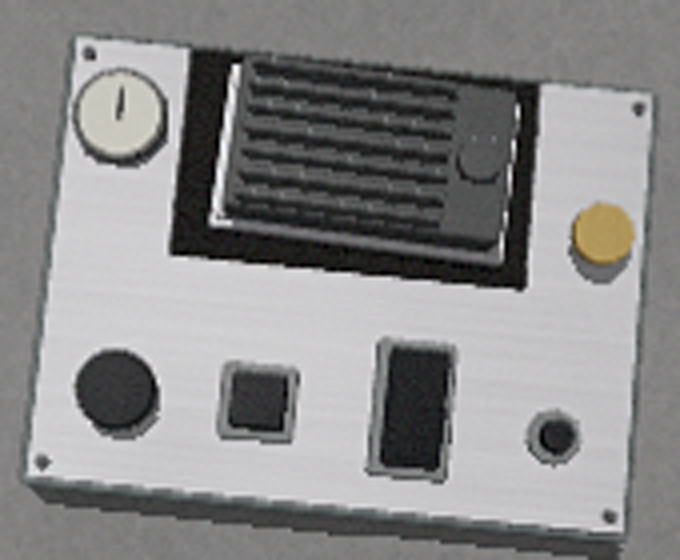

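View pics/side1.png

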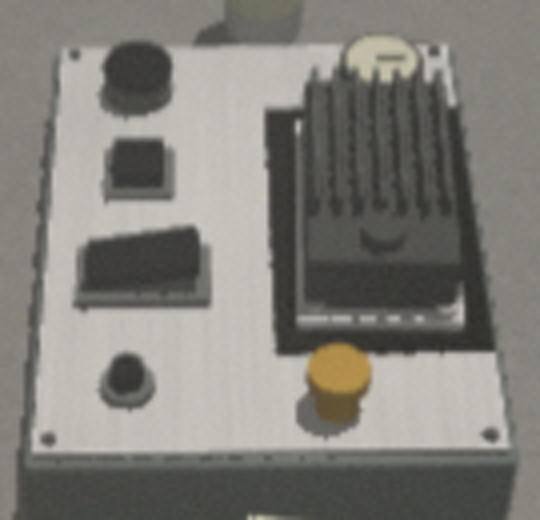

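```bash
cat > h.py <<'E'
import pickle,numpy as np,cv2
def loc(n,pts,z):
    c=pickle.load(open(n+".pkl","rb")); x0,y0=dict(top=(180,120),side=(210,165))[n]
    p=(np.array(pts,float)+.5)/4-.5+[x0,y0]
    K=np.array([[c["fx"],0,c["cx"]],[0,c["fy"],c["cy"]],[0,0,1]])
    u=cv2.undistortPoints(p[:,None],K,np.array([c["k1"],0,0,0.]))[:,0]
    R=np.array(c["R"]);C=-R.T@np.array(c["t"])
    d=np.c_[u,np.ones(len(u))]@R
    return C+d*((np.asarray(z)-C[2])/d[:,2])[:,None]
if __name__=="__main__":
    M=np.array([[.13,.17],[.13,-.17],[-.13,-.17],[-.13,.17]])
    P={"top":([(77,37),(654,92),(624,533),(25,482)],[(116,389),(258,401),(412,409),(558,436)],[.086,.0795,.068,.080]),
       "side":([(447,46),(514,452),(28,452),(62,46)],[(138,67),(138,161),(126,377-12)],[.086,.0795,.080])}
    for n,(c,k,z) in P.items():
        w=loc(n,c,[.06]*4)[:,:2]; o=w.mean(0); q=w-o
        yaw=np.arctan2((M[:,0]*q[:,1]-M[:,1]*q[:,0]).sum(),(M*q).sum())
        Rz=np.array([[np.cos(yaw),-np.sin(yaw)],[np.sin(yaw),np.cos(yaw)]])
        print(n,"o",o.round(4),"yaw",yaw.round(4),"res",(q@Rz-M).round(4).tolist())
        b=loc(n,k,z)[:,:2]; print(b.round(4).tolist(),((b-o)@Rz).round(4).tolist())
E
python3 h.py
```

```text
top o [ 0.6181 -0.0176] yaw -0.1082 res [[-0.0039, -0.0053], [-0.004, 0.004], [0.005, 0.0051], [0.0029, -0.0037]]
[[0.5578, 0.1094], [0.5507, 0.033], [0.5459, -0.0517], [0.529, -0.1297]] [[-0.0736, 0.1197], [-0.0724, 0.043], [-0.0681, -0.0417], [-0.0764, -0.1211]]
side o [ 0.6198 -0.019 ] yaw -0.1188 res [[-0.0059, -0.006], [-0.0026, 0.0037], [0.0043, 0.0055], [0.0041, -0.0033]]
[[0.5596, 0.1035], [0.552, 0.0255], [0.5308, -0.1316]] [[-0.0743, 0.1144], [-0.0726, 0.0361], [-0.075, -0.1224]]
```

```bash
cat > m.py <<'E'
from workcell import bot
import numpy as np
yaw=-.112; f=np.pi/2+yaw/2
ROT=np.array([np.cos(f),np.sin(f),0])*np.pi
def press(x,y,z0,zmin,fstop,step=.0015):
    "step down from z0 until the extra upward force passes fstop or the tip reaches zmin"
    bot.line_to([x,y,z0],max_speed=.1); b=bot.current_contact_force()[2]; z=z0
    while z>zmin:
        z=max(z-step,zmin); bot.line_to([x,y,z],max_speed=.03)
        F=bot.current_contact_force()[2]-b
        print(f"z {z:.4f} tip {bot.current_ee_pos()[2]:.4f} F {F:.1f}")
        if F>fstop: break
    print("t",bot.current_clock())
E
python3 - <<'E'
from m import *
p=bot.current_ee_pos()
bot.line_to([p[0],p[1],.26],max_speed=.25)
bot.set_gripper(0.)
bot.goto([.5715,-.0549,.20],ROT)
print(bot.current_clock(),bot.current_ee_pos(),bot.current_contact_force())
press(.5715,-.0549,.097,.078,10)
import cv2,pickle
c=bot.read_camera("side");cv2.imwrite("pics/side2.png",cv2.resize(c["pixels"][120:300,190:350],None,fx=3,fy=3,interpolation=cv2.INTER_CUBIC))
E
```

```text
4.4417 [ 0.57160101 -0.05412735  0.20013288] [ 0.97425663 -0.22163983 -0.27734986]
z 0.0955 tip 0.0958 F -1.2
z 0.0940 tip 0.0939 F -0.5
z 0.0925 tip 0.0923 F -0.6
z 0.0910 tip 0.0908 F -1.6
z 0.0895 tip 0.0894 F -0.4
z 0.0880 tip 0.0879 F -2.1
z 0.0865 tip 0.0864 F -1.0
z 0.0850 tip 0.0849 F -1.0
z 0.0835 tip 0.0833 F -1.1
z 0.0820 tip 0.0819 F -0.5
z 0.0805 tip 0.0804 F -0.9
z 0.0790 tip 0.0789 F -0.8
z 0.0780 tip 0.0779 F -0.5
t 8.875
```

View pics/side2.png

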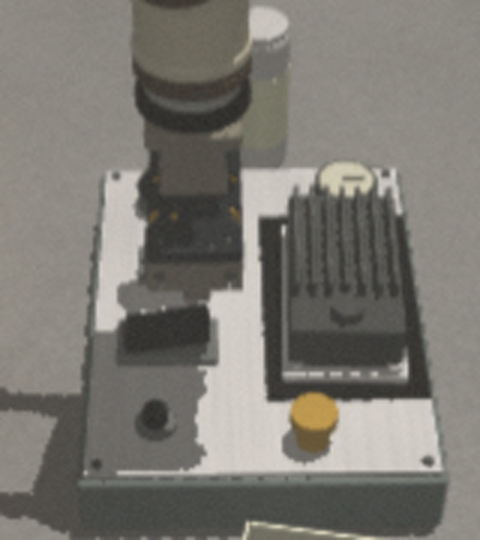

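The side view shows the rocker's far half still raised, at crop (205,310), and the fingers seem to be behind it. I'll project the TCP into both views and check.

```bash
python3 - <<'E'
from m import *
import cv2,pickle
print(bot.current_ee_pos(),bot.current_opening(),bot.current_tool_rot(),ROT,bot.current_contact_force())
for n,(x,y) in dict(side=(190,120),top=(180,120)).items():
    c=bot.read_camera(n);im=c["pixels"].copy()
    pts=np.array([bot.current_ee_pos(),[.5447,-.0519,.078],[.5715,-.0549,.089],[.558,.107,.086],[.551,.03,.08]])
    K=np.array([[c["fx"],0,c["cx"]],[0,c["fy"],c["cy"]],[0,0,1]])
    p,_=cv2.projectPoints(pts,cv2.Rodrigues(np.array(c["R"]))[0],np.array(c["t"]),K,np.array([c["k1"],0,0,0.]))
    p=p[:,0]; print(n,((p-[x,y]+.5)*3.5-.5).round(0).tolist())
    im=cv2.resize(im[y:y+160,x:x+170],None,fx=3.5,fy=3.5,interpolation=cv2.INTER_CUBIC)
    for i,q in enumerate((p-[x,y]+.5)*3.5-.5): cv2.circle(im,tuple(int(v) for v in q),3,[(0,0,255),(0,255,0),(255,0,255),(255,255,0),(0,255,255)][i],-1)
    cv2.imwrite(f"pics/{n}3.png",im)
E
python3 -c "
import cv2,numpy as np
a=[cv2.imread(f'pics/{n}3.png') for n in('side','top')]
cv2.imwrite('pics/both3.png',cv2.resize(np.hstack(a),(800,376),interpolation=cv2.INTER_AREA))"
```

```text
[ 0.57149182 -0.0549066   0.07796822] 0.0029598529645234128 [-1.75792438e-01 -3.13663271e+00  5.18158287e-05] [0.17583725 3.13666792 0.        ] [ 0.51029138 -0.26626267  0.18888212]
side [[233.0, 382.0], [191.0, 383.0], [232.0, 370.0], [188.0, 213.0], [189.0, 293.0]]
top [[366.0, 315.0], [362.0, 358.0], [368.0, 314.0], [105.0, 340.0], [231.0, 350.0]]
```

View pics/both3.png

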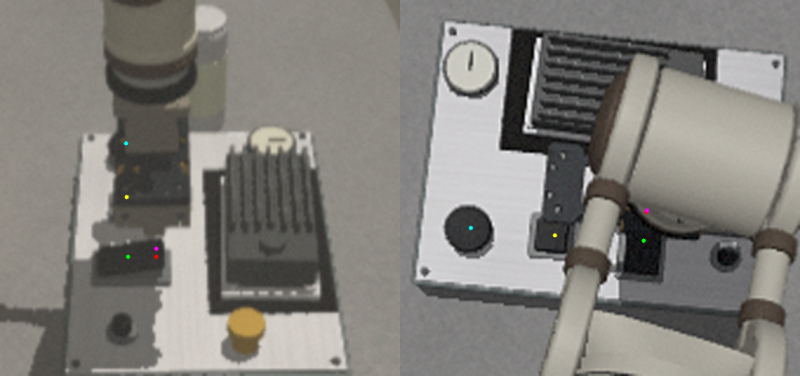

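Run:
```python
from m import *
import cv2,pickle
def proj(c,pts):
    K=np.array([[c["fx"],0,c["cx"]],[0,c["fy"],c["cy"]],[0,0,1]])
    return cv2.projectPoints(np.array(pts),cv2.Rodrigues(np.array(c["R"]))[0],np.array(c["t"]),K,np.array([c["k1"],0,0,0.]))[0][:,0]
def crop(c,pts,x,y,w,h,s):
    im=cv2.resize(c["pixels"][y:y+h,x:x+w],None,fx=s,fy=s,interpolation=cv2.INTER_CUBIC)
    im=cv2.convertScaleAbs(im,alpha=1.8,beta=20)
    for q in (proj(c,pts)-[x,y]+.5)*s: cv2.circle(im,tuple(int(v) for v in q),3,(0,0,255),-1)
    return im
e=np.array(bot.current_ee_pos()); up=np.array([0,0,.088]); t=np.array([.193,.542,.179])
c0=pickle.load(open("side.pkl","rb")); c=bot.read_camera("side")
cv2.imwrite("pics/c4.png",np.hstack([crop(c0,[t,t+up],50,0,80,110,5),crop(c,[e,e+up],220,150,80,110,5)]))
print(proj(pickle.load(open("top.pkl","rb")),[t])*800/512)
```

```text
[[-36.14408849 639.09887569]]
```

View pics/c4.png

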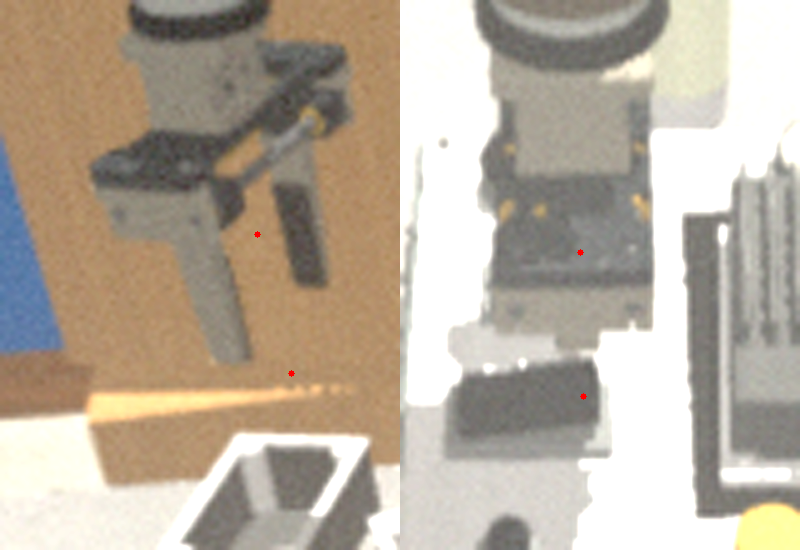

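Run:
```python
from m import *
import cv2,pickle
def proj(c,pts):
    K=np.array([[c["fx"],0,c["cx"]],[0,c["fy"],c["cy"]],[0,0,1]])
    return cv2.projectPoints(np.array(pts),cv2.Rodrigues(np.array(c["R"]))[0],np.array(c["t"]),K,np.array([c["k1"],0,0,0.]))[0][:,0]
e=np.array(bot.current_ee_pos()); R=cv2.Rodrigues(np.array(bot.current_tool_rot()))[0]
print(R.round(3).tolist(), bot.current_joints())
ty=R[:,1]*np.sign(R[1,1]); tx=R[:,0]
ct=pickle.load(open("top.pkl","rb"));cs=pickle.load(open("side.pkl","rb"))
for nm,d in dict(none=[0,0,0],z30=[0,0,.03],y30=[0,.03,0]).items():
    B=[e+d+s*ty*.0945+u*tx*.0375+[0,0,h] for s in(1,-1) for u in(1,-1) for h in(.088,.12)]
    print(nm,"top",((proj(ct,B[:4])-[180,120])*2.353+[400,0]).round(0).tolist(),"side c4",((proj(cs,B+[e+d])-[220,150])*5+[400,0]).round(0).tolist())
```

```text
[[-0.994, 0.112, 0.0], [0.112, 0.994, -0.0], [-0.0, -0.0, -1.0]] [-3.06159165e-01  2.52667000e-01  1.69509549e+00  5.75394082e-06
  1.19374210e+00 -1.76495917e+00]
none top [[540.0, 234.0], [540.0, 231.0], [548.0, 146.0], [549.0, 139.0]] side c4 [[495.0, 110.0], [492.0, 55.0], [660.0, 109.0], [661.0, 53.0], [483.0, 413.0], [479.0, 356.0], [673.0, 411.0], [674.0, 354.0], [581.0, 394.0]]
z30 top [[540.0, 231.0], [540.0, 227.0], [549.0, 140.0], [549.0, 133.0]] side c4 [[493.0, 58.0], [490.0, 0.0], [661.0, 56.0], [662.0, -2.0], [480.0, 360.0], [476.0, 300.0], [674.0, 358.0], [675.0, 298.0], [580.0, 347.0]]
y30 top [[504.0, 234.0], [503.0, 231.0], [513.0, 146.0], [512.0, 140.0]] side c4 [[490.0, 70.0], [487.0, 14.0], [651.0, 68.0], [652.0, 12.0], [477.0, 360.0], [473.0, 303.0], [662.0, 358.0], [663.0, 301.0], [573.0, 348.0]]
```

The top view matches the reported x and y, with the gripper's left end near column 546. The side view puts the fingertips about 10 px (about 30 mm) higher than the reported z. So the real tip is still above the paddle, and I'll keep descending under force guard.

Run:
```python
from m import *
import cv2
press(.5715,-.0549,.068,.040,8,.0012)
c=bot.read_camera("side");cv2.imwrite("pics/side5.png",cv2.convertScaleAbs(cv2.resize(c["pixels"][150:260,220:330],None,fx=5,fy=5,interpolation=cv2.INTER_CUBIC),alpha=1.6))
```

```text
z 0.0668 tip 0.0670 F 0.3
z 0.0656 tip 0.0656 F 0.6
z 0.0644 tip 0.0643 F -0.6
z 0.0632 tip 0.0631 F 0.9
z 0.0620 tip 0.0619 F 0.1
z 0.0608 tip 0.0607 F -0.1
z 0.0596 tip 0.0595 F 0.3
z 0.0584 tip 0.0583 F -0.3
z 0.0572 tip 0.0571 F -0.8
z 0.0560 tip 0.0558 F -0.9
z 0.0548 tip 0.0547 F 0.1
z 0.0536 tip 0.0537 F 1.0
z 0.0524 tip 0.0525 F 1.3
z 0.0512 tip 0.0513 F 1.1
z 0.0500 tip 0.0499 F 0.4
z 0.0488 tip 0.0486 F 0.2
z 0.0476 tip 0.0476 F 1.9
z 0.0464 tip 0.0466 F 1.8
z 0.0452 tip 0.0454 F 3.0
z 0.0440 tip 0.0450 F 6.7
z 0.0428 tip 0.0447 F 12.6
t 14.575
```

View pics/side5.png

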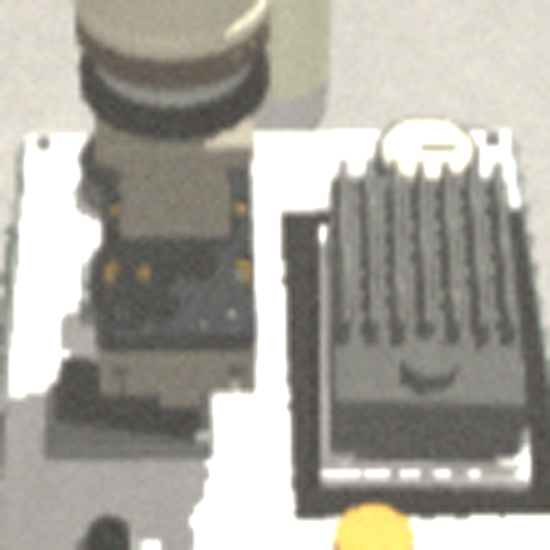

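The paddle's far half is now down, and the force reached 12.6 N at the end stop. Reported z reads about 35 mm below the true height. Next is the key.

Run:
```python
from m import *
bot.line_to([.5715,-.0549,.085],max_speed=.15)
bot.line_to([.551,.030,.085],max_speed=.15)
press(.551,.030,.052,.028,10,.0012)
```

```text
z 0.0508 tip 0.0514 F -0.3
z 0.0496 tip 0.0497 F 1.1
z 0.0484 tip 0.0482 F -0.0
z 0.0472 tip 0.0471 F 1.4
z 0.0460 tip 0.0459 F 0.7
z 0.0448 tip 0.0447 F 0.3
z 0.0436 tip 0.0436 F 0.2
z 0.0424 tip 0.0425 F 1.5
z 0.0412 tip 0.0412 F 1.7
z 0.0400 tip 0.0399 F 2.4
z 0.0388 tip 0.0387 F 0.8
z 0.0376 tip 0.0375 F 2.2
z 0.0364 tip 0.0365 F 3.5
z 0.0352 tip 0.0364 F 11.0
t 19.775
```

Run:
```python
from m import *
import cv2
bot.line_to([.551,.030,.085],max_speed=.15)
bot.line_to([.558,.107,.085],max_speed=.15)
c=bot.read_camera("side");cv2.imwrite("pics/side6.png",cv2.convertScaleAbs(cv2.resize(c["pixels"][150:280,210:340],None,fx=4.5,fy=4.5,interpolation=cv2.INTER_CUBIC),alpha=1.3))
```

```text
(no output)
```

View pics/side6.png

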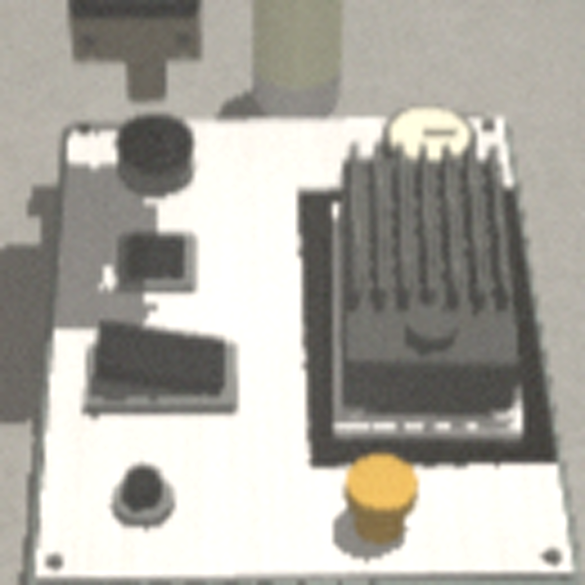

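The rocker is over (near end high, at (100,330)) and the key at (155,258) sits lower. The small button and loose items haven't moved. The tip is above the large button at (155,140), and the can stands clear of the gripper. Now I'll press the large button and hold it.

Run:
```python
from m import *
press(.558,.107,.055,.036,13,.0012)
bot.hold(.5); print(bot.current_ee_pos(),bot.current_contact_force())
import cv2
c=bot.read_camera("side");cv2.imwrite("pics/side7.png",cv2.convertScaleAbs(cv2.resize(c["pixels"][130:280,210:340],None,fx=4,fy=4,interpolation=cv2.INTER_CUBIC),alpha=1.3))
```

```text
z 0.0538 tip 0.0544 F -0.6
z 0.0526 tip 0.0527 F 0.3
z 0.0514 tip 0.0513 F -0.2
z 0.0502 tip 0.0501 F 0.1
z 0.0490 tip 0.0490 F 1.2
z 0.0478 tip 0.0479 F 1.2
z 0.0466 tip 0.0467 F 2.5
z 0.0454 tip 0.0455 F 2.7
z 0.0442 tip 0.0443 F 3.5
z 0.0430 tip 0.0431 F 3.4
z 0.0418 tip 0.0424 F 6.8
z 0.0406 tip 0.0424 F 13.7
t 24.425
[0.55834374 0.10696551 0.04241925] [-4.51215771  0.02384995 14.28080086]
```

View pics/side7.png

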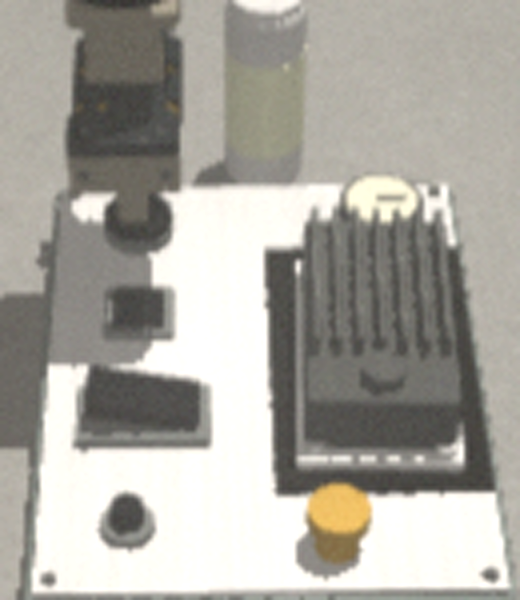

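The fingertips hold the large button down at (138,215), stopped exactly at its predicted end of travel (0.0424). The rocker is over, the key is in, and nothing else has moved.

```bash
python3 -c "
from workcell import bot
print(bot.job_done())"
```

```text
the job is handed in; nothing more can be done
None
```

I switched the rocker on, pushed the square key fully in, and handed the job in at about 25 s with the large button held fully down at about 14 N; in the last picture the small button is still up and nothing else has moved.

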